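# Grease the gearbox through its tilted nipple

### The arm

A 7-joint arm with a two-finger parallel gripper is mounted at the origin on the work surface. World frame = base frame: x ahead of the robot, y to its left, z up, the work surface at z = 0. Lengths are in m, angles in rad, forces in N, time in s.
With the tool pointing down it reaches from about 0.4 to 0.9 m from the base axis. Payload 5.5 kg.
Tool frame: the origin (TCP) lies on the centre line of the jaws, within the pads' length; the fingertips stand 14 mm ahead of it and the grasp point (between the pads) lies 5 mm behind it; z points along the fingers, y is the line along which they close (so a half turn about z gives the same grasp; the last joint's range is limited). The gripper opens to 92 mm and grips with 3 to 60 N. Pads are 19 mm wide; open, the fingers measure 130 mm over their backs; the gripper's body (75 mm by 190 mm) begins 47 mm behind the grasp point.
Start: joints at [-1.036, 0.501, -0.427, 1.55, 0.221, 1.138, -0.21], TCP at [0.174, 0.626, 0.241] pointing down, gripper open.
Joint ranges: [-2.88, 2.88], [-0.31, 2.03], [-1.54, 1.56], [0.2, 2.42], [-1.41, 4.55], [0.19, 2.02], [-2.57, 2.57]. Speed limits (rad/s): [2.57, 2.57, 3.14, 3.14, 3.14, 3.14, 3.14].

### API

Orientations are given as a unit quaternion [w, x, y, z].
In Python, from cell import ctrl gives the robot as it stands. Calls block until the motion is done:
- ctrl.move_pose(position, orientation): joint-space move of the TCP to a pose.
- ctrl.move_l(position, rot=None, max_speed=0.15, max_force=None): straight line of the TCP; rot=None keeps the orientation; max_speed is the mean speed in m/s. With max_force (N) it stops when the force on the tool has changed by that much, and returns True; else False.
- ctrl.goto_joints(angles): joint-space move.
- ctrl.open() and ctrl.close_gripper(grasp_force=None): open the fingers fully, or close them until they stop; grasp_force is the grip in N (None keeps the last).
- ctrl.hold(seconds).
- ctrl.solve_ik(position, orientation): joint angles nearest the present ones, or None.
- ctrl.get_state(): the state.
- ctrl.snapshot(name): name is "scene" or "top" or "wrist"; returns a dict with "image" (420x560x3 uint8, red, green, blue), "camera_matrix" (3x3 intrinsics, pixels), "camera_from_world" (4x4, takes a point from world to camera coordinates). Camera axes: x right, y down, z forward; pixel columns grow to the right and rows downward; lengths in m; the calibration is good to about 2 mm. A picture is of the moment at which its call begins. There is no depth.
A pose or a line that the arm cannot do raises ctrl.MotionError and nothing moves.
- ctrl.hand_in(): hands the job in; it is judged then, once.
The state is a dict: "clock": time; "joint_positions": joint angles; "dq": joint speeds; "joint_torque": joint torques, N m; "tcp_pos": TCP position; "orientation": TCP orientation; "force": force on the tool from outside, world axes, zero at the start; "wrist_torque": the same for the moment, N m; "width": opening from 0.0 (shut) to 1.0 (fully open); "finger_force": force on a finger pad.
Only numpy, scipy, OpenCV 4.12 (cv2) and the standard library are available. Lean on these libraries where they do the work, as an engineer would, in place of code of your own. Each camera call takes 0.05 s, during which the arm holds its last target. There are 200 camera calls.

### The job

The gearbox has just been filled with its gears: swing its hinged cover fully shut first. Then take the grease coupler out of its wooden stand, press it squarely onto the tilted grease nipple until it snaps on, and keep pushing so that the sprung pad inside it stays well pressed in; finish like that, still gripping the coupler and pushing. Leave the tin, the bearing ring and the wrench where they are.

Things in the scene. Friction and masses are not known exactly. Their poses are not given: they have to be found in the camera images.
- gearbox: Gearbox: dark steel bed plate 180 x 265 x 12 mm lying on the bench, fixed, carrying a grey open case 150 (x) x 170 (y) x 80 mm. Origin: on the bench under the centre of the case; x points to the cover's hinge side, the nipple stands at the -y side, z up. The bed plate runs from y = -175 to +90 mm, its case's rim is at z = 92 mm.
- cover (a joint): Angle of the case's hinged steel cover in rad: 0 = fully shut on the rim, grows as it opens upward; it starts 0.6 to 1.05 open. A stiff hinge: it stays where it is left, about 3 N near the free edge moves it.
- cover_hinge (a point): Middle of the cover's hinge line, at the far (gearbox +x) rim of the case, 92 mm above the bench. The frame turns with the cover: from here the cover plate runs 150 mm along the frame's -x to its free edge, 85 mm to either side in y, and is 8 mm thick (underside at z = 0, outer face at z = 8 mm). The hinge turns about the frame's y axis.
- cover_handle (a point): Top of the cover's small black knob: 120 mm from the hinge line, midway across, 35 mm out from the cover's outer face. Frame parallel to that of cover_hinge.
- nipple: Brass button-head grease nipple, 38 mm long, on a fixed grey block (46 x 54 x 30 mm) that stands on the bed plate beside the case. Origin: centre of its foot, where it leaves the block's round steel boss (radius 16 mm); z points along the nipple to its tip, leaning 0.5 rad (29 degrees) from vertical, sideways away from the case.
- nipple_tip (a point): Centre of the nipple's flat tip, 38 mm along the nipple's z from its foot. Frame parallel to that of the nipple. Nipple sizes: hexagon foot 16 mm wide and 8 mm high, neck 10 mm diameter, head 18 mm diameter (widest 30.5 to 32 mm from the foot), coned to 8 mm at the tip.
- coupler_grip (a point): Grip point of the loose grease coupler, on its axis, 60 mm above its mouth and 35 mm below its top. Cylinder 32 mm in diameter, 95 mm long, about 0.35 kg: lower 40 mm steel sleeve, upper 55 mm black handle. z points along its axis from the mouth to the top. It starts upright in the stand, its mouth 8 mm above the bench.
- coupler_mouth (a point): Centre of the coupler's mouth (its open lower end). The bore is 22 mm in diameter; four sprung jaws inside, 12 mm above the mouth, snap behind the nipple's head; the push rises to about 4 to 8 N, then the jaws pull it in, and the snap is complete once the nipple's tip is about 23 mm inside the mouth. Same axes as the grip point.
- coupler_pad (a joint): Travel (m) of the sprung pad inside the coupler: 0 = out, 22 mm above the mouth, 0.009 = pressed fully in. The nipple's tip touches it when 22 mm inside the mouth. Its spring pushes back with 3 N at 0, 9 N at 0.0045 and 15 N at 0.009. Let go after the snap, the coupler stays on but the pad comes out to under 0.003; well pressed in is over 0.0045.
- stand: Fixed wooden stand 90 x 90 x 24 mm with a round recess 39 mm wide and 16 mm deep in which the coupler stands. Origin: centre of its underside.
- tin: Bystander: closed metal tin, 84 mm diameter, 100 mm high, upright. Origin: centre of its underside.
- bearing: Bystander: steel bearing ring, 62 mm outer diameter, 18 mm high, lying flat. Origin: centre of its underside.
- wrench: Bystander: steel wrench lying on the bench. Origin: underside.

How it is judged:
By the outcome, as a careful person would: the job done as asked, in the order asked, and still so for the second after the job is handed in, while the arm keeps its last pose, push and grip.
It also fails if it takes over 61 s, if anything falls off the work surface, if the arm or the gripper's body presses on something with over 40 N, if the wrist force passes 120 N, or if a joint passes its speed limit or range.

## Working session

There is one attempt and no reset: what is moved stays moved. The work goes in short steps, each a Python script; the robot and the scene stay as the last script left them, time stands still between calls to the robot, and variables do not carry over. Pictures are saved under pics/ and viewed, at most 10 in all, crops included, and the job is handed in when it is done.

```bash
mkdir -p pics; cat > h.py <<'E'
import numpy as np, cv2, pickle
from cell import ctrl
from scipy.spatial.transform import Rotation as R
def snap(cam,name):
    s=ctrl.snapshot(cam); cv2.imwrite(f'pics/{name}.png',s['image'][:,:,::-1]); pickle.dump(s,open(f'pics/{name}.pkl','wb')); return s
def load(n): return pickle.load(open(f'pics/{n}.pkl','rb'))
def ray(s,u,v):
    T=s['camera_from_world']; d=T[:3,:3].T@np.linalg.solve(s['camera_matrix'],[u,v,1.]); return -T[:3,:3].T@T[:3,3], d/np.linalg.norm(d)
def onz(s,u,v,z):
    o,d=ray(s,u,v); return o+d*(z-o[2])/d[2]
def proj(s,p):
    T=s['camera_from_world']; c=s['camera_matrix']@(T[:3,:3]@np.asarray(p)+T[:3,3]); return c[:2]/c[2]
def tri(rs):
    A=sum(np.eye(3)-np.outer(d,d) for o,d in rs); b=sum((np.eye(3)-np.outer(d,d))@o for o,d in rs); return np.linalg.solve(A,b)
def quat(M): q=R.from_matrix(M).as_quat(); return [q[3],q[0],q[1],q[2]]
E
python3 - <<'E'
from h import *
for c in ('scene','top'):
    s=snap(c,c+'0'); T=s['camera_from_world']; print(c,-T[:3,:3].T@T[:3,3],s['camera_matrix'][0,0])
a=np.hstack([load('scene0')['image'],load('top0')['image']])[:,:,::-1]
print(ctrl.get_state())
E
```

```text
scene [ 1.31914271 -0.34523712  0.80099208] 484.0774018717286
top [ 0.46367848 -0.08066553  1.10433856] 480.1400604865069
{'clock': 0.1, 'joint_positions': array([-1.03583542,  0.50177651, -0.42680722,  1.5513092 ,  0.22081942,
        1.13833836, -0.21028218]), 'dq': array([ 0.00222725, -0.00346838, -0.0001324 , -0.00327955,  0.00047871,
        0.00048339,  0.00139651]), 'joint_torque': array([-1.03860468e-02, -5.67869532e+01, -5.83875105e+00, -2.79910326e+01,
       -6.92353095e-02,  2.39947363e-02,  3.89576780e-05]), 'tcp_pos': array([0.17436344, 0.62555123, 0.23978308]), 'orientation': array([-1.42741715e-04,  1.35429527e-01,  9.90786585e-01, -8.75258147e-04]), 'force': array([ 0.22130093, -0.43874467,  0.24036416]), 'wrist_torque': array([ 0.02385984, -0.00485329, -0.00854672]), 'finger_force': 0.0, 'width': 0.9985984723059657}
```

View pics/scene0.png

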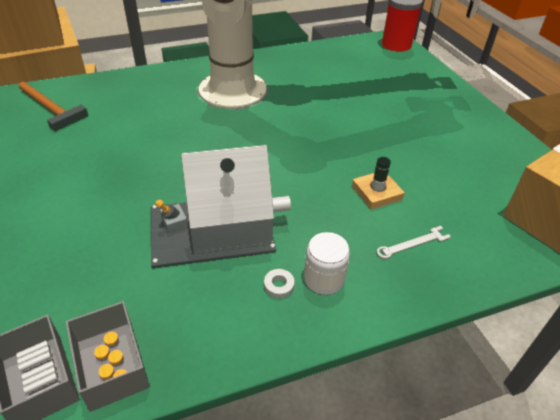

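View pics/top0.png

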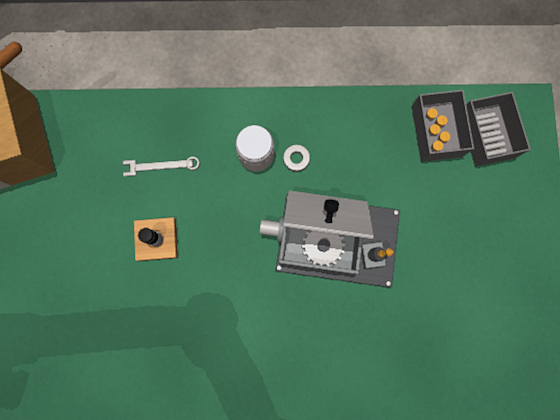

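The scene view looks back at the robot. In the top view the stand is at about (155,239), the gearbox at about (335,240) and the nipple on its right at about (385,253). The plate bolts are at (396,212), (389,284) and (280,268), and the knob is at (331,208). Next I measure these.

```bash
python3 - <<'E'
from h import *
t=load('top0'); s=load('scene0')
a=cv2.resize(t['image'][180:300,255:410],None,fx=4,fy=4,interpolation=cv2.INTER_CUBIC)[:, :, ::-1]
b=cv2.resize(s['image'][190:270,145:285],None,fx=4.2,fy=4.2,interpolation=cv2.INTER_CUBIC)[:, :, ::-1]
cv2.imwrite('pics/ca.png',a); cv2.imwrite('pics/cb.png',b)
def cents(im,m,amin,roi):
    x0,x1,y0,y1=roi; n,l,st,c=cv2.connectedComponentsWithStats(m[y0:y1,x0:x1].astype(np.uint8),connectivity=8)
    return [(np.round(c[i]+[x0,y0],1),st[i,4],st[i,:4]+[x0,y0,0,0]) for i in range(1,n) if st[i,4]>=amin]
for nm,S,roi,roi2 in (('top',t,(270,405,200,290),(125,185,210,270)),('scene',s,(145,285,190,270),(345,410,150,210))):
    I=S['image'].astype(int); r,g,bl=I[...,0],I[...,1],I[...,2]
    print(nm,'bolts',cents(I,(I.min(2)>150),3,roi))
    print('brass',cents(I,(r>120)&(bl<0.5*r)&(r>g*1.2),3,roi))
    print('wood',cents(I,(r>120)&(bl<0.65*r)&(r>g*1.1),30,roi2))
    print('black stand',cents(I,(I.max(2)<60),10,roi2))
    print('knob',cents(I,(I.max(2)<45),10,(320,345,195,225) if nm=='top' else (215,240,150,200)))
for p in [(396,212),(389,284),(280,268)]: print(onz(t,*p,.013))
E
```

```text
top bolts [(array([395.5, 212. ]), np.int32(14), array([394, 210,   4,   5])), (array([274.8, 227.6]), np.int32(112), array([270, 222,  13,  12])), (array([327.4, 229.8]), np.int32(290), array([284, 223,  89,  15])), (array([284., 235.]), np.int32(5), array([284, 233,   1,   5])), (array([283., 241.]), np.int32(5), array([283, 239,   1,   5])), (array([371.5, 255. ]), np.int32(164), array([363, 243,  22,  24])), (array([319. , 253.5]), np.int32(759), array([285, 244,  67,  23])), (array([281.8, 249.8]), np.int32(5), array([281, 248,   2,   4])), (array([358.9, 251.9]), np.int32(11), array([358, 248,   3,   9])), (array([281., 255.]), np.int32(5), array([281, 253,   1,   5])), (array([281., 261.]), np.int32(3), array([280, 261,   3,   1])), (array([297., 260.]), np.int32(3), array([296, 260,   3,   1])), (array([357.3, 263.5]), np.int32(12), array([357, 260,   2,   9])), (array([287., 262.]), np.int32(5), array([285, 262,   5,   1])), (array([294., 263.]), np.int32(5), array([292, 263,   5,   1])), (array([310., 262.]), np.int32(3), array([309, 262,   3,   1])), (array([305.2, 264.7])
[... 967 characters left out ...]
 38])), (array([153.9, 206.1]), np.int32(8), array([153, 205,   3,   3])), (array([177.3, 215.6]), np.int32(90), array([166, 205,  19,  19])), (array([272.4, 244.9]), np.int32(11), array([271, 244,   4,   3])), (array([154.5, 259.8]), np.int32(13), array([153, 258,   4,   4])), (array([278.5, 269. ]), np.int32(10), array([274, 269,  10,   1]))]
brass [(array([162.4, 205.8]), np.int32(81), array([156, 200,  14,  12]))]
wood [(array([378.9, 190.7]), np.int32(866), array([353, 174,  51,  35]))]
black stand [(array([381.6, 168.9]), np.int32(251), array([375, 158,  15,  23]))]
knob []
[ 0.63424977 -0.35004059  0.013     ]
[ 0.47048751 -0.32582921  0.013     ]
[ 0.50979105 -0.08105703  0.013     ]
```

View pics/ca.png

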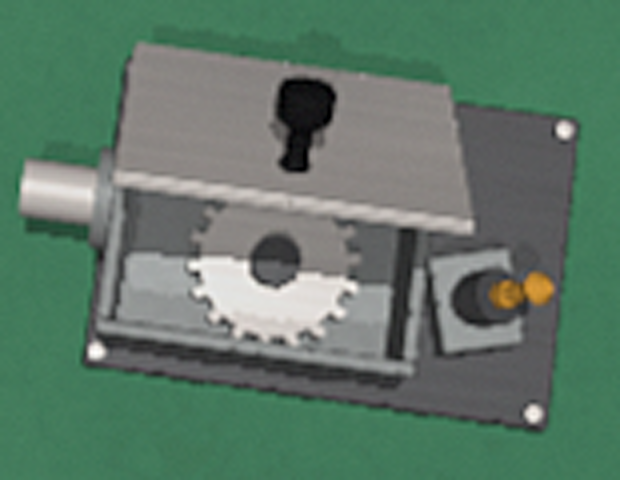

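The crop shows the plate bolts clearly. The nipple's block is yawed slightly relative to the case, and the brass leans right, with its tip at about (390,252) in the full picture. Now I compute poses.

```bash
python3 - <<'E'
from h import *
t=load('top0'); s=load('scene0')
tb=[(395.5,212),(387.9,282.9),(278.4,267.6)]
P=np.array([onz(t,*p,.013) for p in tb]); print(P)
print('scene',[onz(s,*p,.013).round(4) for p in [(154.5,259.8),(153.9,206.1),(272.4,244.9)]])
print(np.linalg.norm(P[0]-P[1]),np.linalg.norm(P[1]-P[2]))
# bolts: (+x,-y),(-x,-y),(-x,+y)
c=(P[0]+P[2])/2; ex=P[0]-P[1]; ey=P[2]-P[1]
yaw=np.arctan2(ex[1],ex[0]); yaw2=np.arctan2(-ey[0],ey[1]); print('yaw',yaw,yaw2)
yaw=(yaw*1+yaw2*1.5)/2.5
G=R.from_euler('z',yaw).as_matrix(); O=c-G@[0,-.0425,0]; O[2]=0; print('O',O,yaw)
H=O+G@[.075,0,.092]; 
k=tri([ray(t,331.2,205),ray(s,228,163)]); print('knob',k, 'in hinge',G.T@(k-H))
for a in (.6,.7,.8,.9,1.0):
    Ry=R.from_euler('y',a).as_matrix(); p=H+G@Ry@[-.12,0,.043]; e=[H+G@Ry@[-.15,y,.0] for y in(-.085,.085)]
    print(a,proj(t,p).round(1),proj(s,p).round(1),[proj(t,q).round(1) for q in e])
np.savez('g.npz',O=O,G=G,H=H)
# nipple
ls=[]
for S,roi in((t,(370,400,240,265)),(s,(150,175,195,215))):
    I=S['image'].astype(int); r,g,b=I[...,0],I[...,1],I[...,2]
    m=(r>110)&(b<0.5*r)&(r>g*1.2); ys,xs=np.nonzero(m); k2=(xs>roi[0])&(xs<roi[1])&(ys>roi[2])&(ys<roi[3])
    X=np.c_[xs,ys][k2]; mu=X.mean(0); d=np.linalg.svd(X-mu)[2][0]; pr=(X-mu)@d; print(mu,d,pr.min(),pr.max()); 
    o,r1=ray(S,*mu); _,r2=ray(S,*(mu+5*d)); ls.append(np.cross(r1,r2)/np.linalg.norm(np.cross(r1,r2)))
ax=np.cross(*ls); ax/=np.linalg.norm(ax); ax*=np.sign(ax[2]); print('axis',ax,np.arccos(ax[2]))
print('stand',onz(t,155.6,239.1,.02))
E
```

```text
[[ 0.63426574 -0.3488878   0.013     ]
 [ 0.47297146 -0.3234717   0.013     ]
 [ 0.5107417  -0.07745316  0.013     ]]
scene [array([ 0.6292, -0.3498,  0.013 ]), array([ 0.4678, -0.3243,  0.013 ]), array([ 0.669 , -0.1027,  0.013 ])]
0.16328448166214274 0.24890100474229832
yaw -0.1562908252857274 -0.15233656063963175
O [ 0.57901945 -0.17117292  0.        ] -0.15391826649807
knob [ 0.61710243 -0.17794787  0.21918369] in hinge [-0.03632856 -0.00085631  0.12718369]
0.6 [326.7 226.7] [226.4 160.3] [array([366.3, 259. ]), array([279. , 246.7])]
0.7 [327.8 220.7] [226.9 160.9] [array([368. , 253.9]), array([279.7, 241.5])]
0.8 [328.8 214.4] [227.4 162.2] [array([369.6, 248.1]), array([280.4, 235.6])]
0.9 [329.8 207.8] [228.1 164.1] [array([371.3, 241.7]), array([281.3, 229.1])]
1.0 [330.8 201.2] [228.7 166.7] [array([372.9, 234.8]), array([282.2, 222.1])]
[385.18681319 252.37362637] [-0.9830793   0.18318048] -7.1327049474844495 8.163026005205188
[162.51724138 206.11494253] [0.76287696 0.6465437 ] -7.632343412406502 8.103950271983951
axis [ 0.05014186 -0.4705084   0.88096972] 0.4928886302668169
stand [0.57859306 0.19973875 0.02      ]
```

View pics/cb.png

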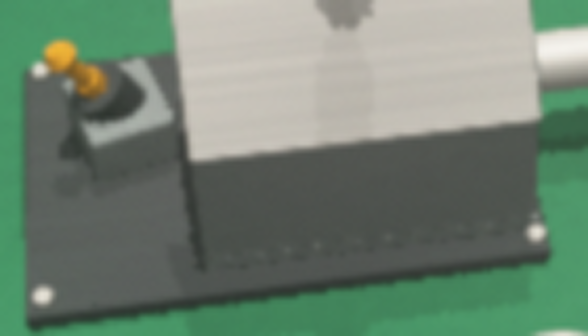

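The scene crop shows the brass head at the upper left with its tip leaning away from the case, consistent with the computed axis tilt of 0.493 rad. The cover angle is about 0.96. I'll close the cover now.

```bash
python3 - <<'E'
from h import *
g=np.load('g.npz'); G=g['G']; H=g['H']+[-.0025,-.0007,0]
def tcp(a): return H+G@(R.from_euler('y',a).as_matrix()@[-.135,.045,.008]+[.010,0,.014])
best=None
for sg in(1,-1):
    z=np.array([0,0,-1.]); y=sg*G[:,1]; M=np.c_[np.cross(y,z),y,z]; q=quat(M)
    j=ctrl.solve_ik(tcp(1.2)+[0,0,.08],q); print(j)
    if j is not None:
        c=abs(j-ctrl.get_state()['joint_positions']).max()
        if best is None or c<best[0]: best=(c,q)
q=best[1]
ctrl.close_gripper(20)
ctrl.move_pose(tcp(1.2)+[0,0,.08],q)
ctrl.move_l(tcp(1.2))
for a in np.r_[np.arange(1.0,.09,-.15),.05]:
    hit=ctrl.move_l(tcp(a),max_speed=.1,max_force=25)
    st=ctrl.get_state(); print(round(a,2),hit,st['force'].round(1),st['clock'])
    if hit: break
hit=ctrl.move_l(tcp(-.05),max_speed=.04,max_force=14)
st=ctrl.get_state(); print(hit,st['tcp_pos']-tcp(0),st['force'],st['clock'])
ctrl.hold(.2)
ctrl.move_l(st['tcp_pos']+[0,0,.12],max_speed=.25)
snap('top','top1'); snap('wrist','w1'); print(ctrl.get_state()['clock'])
E
```

```text
[ 1.59584554e-03  3.97370880e-01  2.28809046e-01  1.50695439e+00
 -9.26936171e-02  1.24790066e+00  1.65949169e+00]
[-0.07226076  0.40442296  0.33117535  1.50978077 -0.13523603  1.24996513
 -1.44793017]
1.0 False [0.4 0.1 1.1] 5.75
0.85 False [-0.5 -1.2  0.4] 6.1
0.7 False [-0.5  0.8  0.9] 6.45
0.55 False [0.9 0.  0. ] 6.8
0.4 False [-1.1 -0.   0.3] 7.15
0.25 False [ 0.8 -0.1 -0. ] 7.5
0.1 False [ 0.6 -0.2  1. ] 7.85
0.05 False [-0.1  0.6 -0.5] 8.1
True [ 0.00090736 -0.00021987  0.00072579] [-3.15726687  0.4406389  10.88796275] 8.3833
9.3167
```

```bash
python3 - <<'E'
from h import *
a=load('top1')['image'][170:300,250:410]; 
w=cv2.resize(load('w1')['image'],(520,390)); a=cv2.resize(a,(280,228))
o=np.zeros((390,800,3),np.uint8); o[:228,:280]=a; o[:,280:]=w; cv2.imwrite('pics/m1.png',o[:,:,::-1])
E
```

```text
(no output)
```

View pics/m1.png

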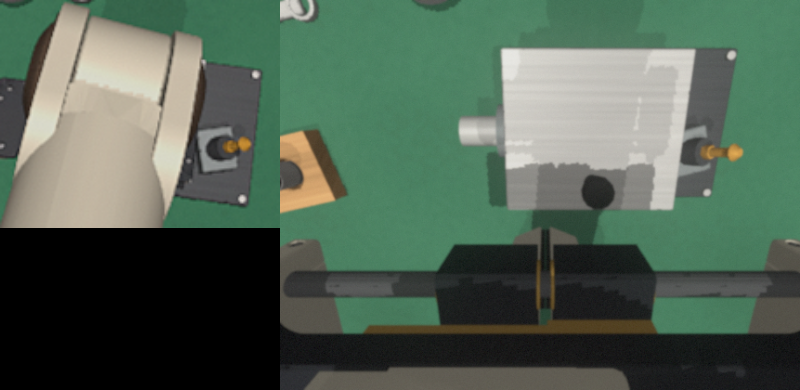

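The cover is flat and shut, with the knob visible on top. The nipple is at the right, at about (735,152) in the montage. Next come close wrist views of the nipple and then the coupler.

```bash
python3 - <<'E'
from h import *
st=ctrl.get_state(); print(st['tcp_pos'],st['clock']); q=st['orientation']
for n,p in (('n1',[.45,-.24,.24]),('n2',[.44,-.37,.22])):
    ctrl.move_l(p,max_speed=.3); ctrl.hold(.15); snap('wrist',n)
ctrl.open()
ctrl.move_pose([.49,.0,.25],q)
ctrl.move_pose([.49,.16,.22],q); ctrl.hold(.15); snap('wrist','c1')
ctrl.move_l([.49,.24,.22],max_speed=.3);ctrl.hold(.15); snap('wrist','c2')
print(ctrl.get_state()['clock'])
o=np.vstack([np.hstack([cv2.resize(load(n)['image'],(400,300)) for n in r]) for r in(('n1','n2'),('c1','c2'))])
cv2.imwrite('pics/m2.png',o[:,:,::-1])
for n in('n1','n2','c1','c2'):
    S=load(n); I=S['image'].astype(int); r,g,b=I[...,0],I[...,1],I[...,2]
    m=((r>110)&(b<0.5*r)&(r>g*1.2))[:250].astype(np.uint8)
    k,l,s_,c=cv2.connectedComponentsWithStats(m); print(n,[(c[i].round(1),s_[i]) for i in range(1,k) if s_[i,4]>60])
E
```

```text
[ 0.53369602 -0.11962608  0.23300617] 9.3167
15.3167
n1 [(array([345.8,  94.3]), array([329,  83,  33,  22, 448], dtype=int32))]
n2 [(array([203.4, 105.3]), array([191,  94,  25,  23, 408], dtype=int32))]
c1 []
c2 []
```

View pics/m2.png

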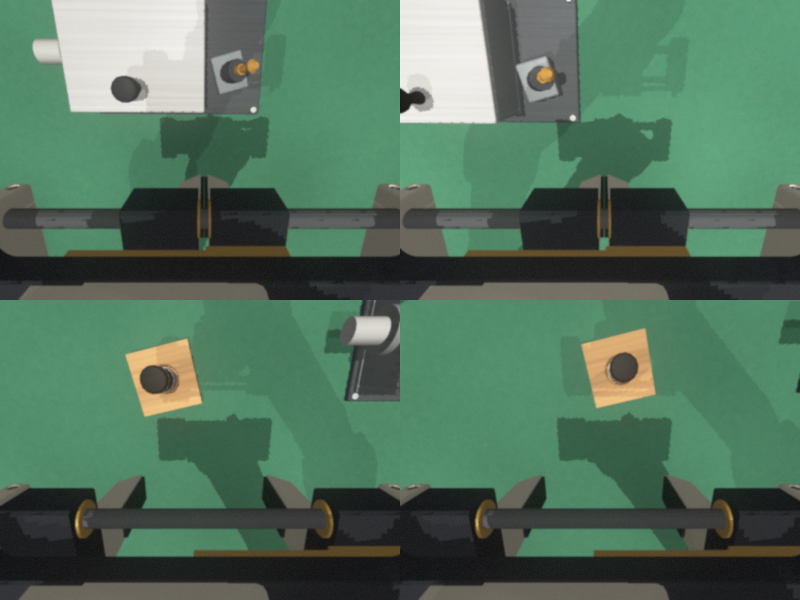

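The four views show the nipple near (246,68) in n1 and (543,76) in n2, and the coupler top disc near (155,379) in c1 and (622,367) in c2. I enlarge these.

```bash
python3 - <<'E'
from h import *
def cr(n,x,y,w=50,f=8): return cv2.resize(load(n)['image'][y:y+w,x:x+w],None,fx=f,fy=f,interpolation=cv2.INTER_CUBIC)
A=np.hstack([cr('n1',320,70,45,8),cr('n2',180,80,45,8)])
print(A.shape)
cv2.imwrite('pics/m3.png',A[:,:,::-1])
for n,roi in(('c1',(180,290,60,150)),('c2',(260,370,45,140))):
    S=load(n); x0,x1,y0,y1=roi; I=S['image'][y0:y1,x0:x1].astype(int); r=I[...,0]
    m=(I.max(2)<60).astype(np.uint8); k,l,s_,c=cv2.connectedComponentsWithStats(m); i=1+s_[1:,4].argmax()
    print(n,c[i]+[x0,y0],s_[i]+[x0,y0,0,0,0])
    cs,_=cv2.findContours((l==i).astype(np.uint8),0,1); print(cv2.minEnclosingCircle(cs[0]))
    w=((I[...,0]>140)&(I[...,2]<.7*I[...,0])).astype(np.uint8); cs,_=cv2.findContours(w,0,1); cc=max(cs,key=cv2.contourArea); rr=cv2.minAreaRect(cv2.convexHull(cc)); 
    print('wood',rr, 'at24',onz(S,rr[0][0]+x0,rr[0][1]+y0,.024), 'disc@103',onz(S,*(c[i]+[x0,y0]),.103), 'px/16mm',S['camera_matrix'][0,0]*.016/((S['camera_from_world']@[.58,.2,.103,1])[2]))
t=load('top0'); print('top wood',onz(t,155.6,239.1,.022))
E
```

```text
(360, 720, 3)
c1 [238.52941176 112.32352941] [236 102   5  20  34]
((56.5, 51.5), 9.513249397277832)
wood ((49.49592590332031, 49.129310607910156), (92.40381622314453, 88.80827331542969), 77.06194305419922) at24 [0.58116744 0.20221253 0.024     ] disc@103 [0.57524567 0.18229816 0.103     ] px/16mm 20.08583006756199
c2 [295.  98.] [295  98   1   1   1]
((35.0, 53.0), 9.999999747378752e-05)
wood ((46.1187629699707, 49.56960678100586), (93.94920349121094, 90.01689910888672), 81.08506774902344) at24 [0.58235999 0.20216139 0.024     ] disc@103 [0.57847458 0.21656975 0.103     ] px/16mm 20.426643637624483
top wood [0.57838111 0.19922156 0.022     ]
```

View pics/m3.png

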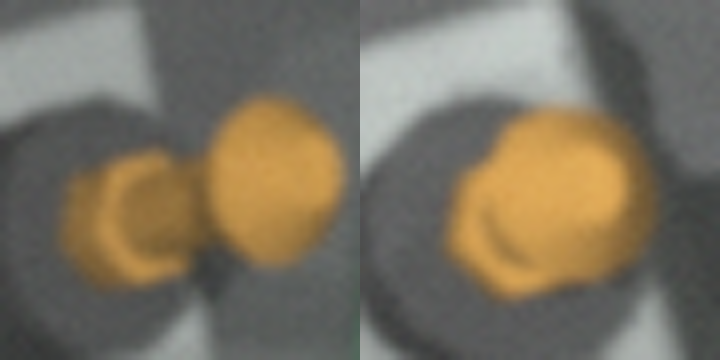

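Enlarged, n1 shows the head ring centred at about (268,182) and the neck base at about (143,214). n2 looks almost along the axis, with the ring centred at about (567,193).

```bash
python3 - <<'E'
from h import *
n1,n2,t,s=[load(k) for k in('n1','n2','top0','scene0')]
px=lambda x,y,x0,y0:np.array([x0+x/8-.45,y0+y/8-.45])
C1=px(268,182,320,70);P1=px(143,214,320,70);C2=px(567-360,193,180,80)
r=[ray(n1,*C1),ray(n2,*C2)]; head=tri(r); print('head',head,[np.linalg.norm(np.cross(head-o,d)) for o,d in r])
print('in top',proj(t,head),'scene',proj(s,head))
def pl(S,a,b): n=np.cross(ray(S,*a)[1],ray(S,*b)[1]); return n/np.linalg.norm(n)
N=[pl(t,(385.2,252.4),(385.2-4.915,252.4+.916)),pl(s,(162.5,206.1),(162.5-3.81,206.1-3.23)),pl(n1,C1,P1)]
for idx in([0,1],[0,2],[1,2],[0,1,2]):
    a=np.linalg.svd(np.array([N[i] for i in idx]))[2][2]; a*=np.sign(a[2]); print(idx,a,'tilt',np.arccos(a[2]),'az',np.arctan2(a[0],-a[1]))
# tilt-constrained az from each plane alone
for n in N:
    az=np.linspace(-.6,.8,2801); A=np.c_[np.sin(.5)*np.sin(az),-np.sin(.5)*np.cos(az),np.full_like(az,np.cos(.5))]; v=abs(A@n); print(az[v.argmin()],v.min())
for n,(x0,x1,y0,y1) in(('c1',(180,290,60,150)),('c2',(260,370,45,140))):
    S=load(n); I=S['image'][y0:y1,x0:x1].astype(int)
    m=(I.max(2)<75).astype(np.uint8); m=cv2.morphologyEx(m,cv2.MORPH_OPEN,np.ones((5,5),np.uint8)); k,l,s_,c=cv2.connectedComponentsWithStats(m); i=1+s_[1:,4].argmax()
    cs,_=cv2.findContours((l==i).astype(np.uint8),0,1); (u,v),rad=cv2.minEnclosingCircle(max(cs,key=cv2.contourArea)); print(n,s_[i],u+x0,v+y0,rad,c[i]+[x0,y0],onz(S,u+x0,v+y0,.103))
E
```

```text
head [ 0.53721206 -0.31339696  0.08234495] [np.float64(3.505647639516673e-05), np.float64(3.505647639541932e-05)]
in top [388.92476086 252.09915734] scene [159.4762227  203.09026912]
[0, 1] [ 0.05019144 -0.47037899  0.88103599] tilt 0.49274853907762883 az 0.10630203667163911
[0, 2] [ 0.02625813 -0.34153448  0.93950237] tilt 0.34962167450033454 az 0.07673185217619105
[1, 2] [ 0.03821177 -0.4750206   0.87914464] tilt 0.49673199872004664 az 0.08026949276922475
[0, 1, 2] [ 0.04427572 -0.47215473  0.88040307] tilt 0.49408483558365984 az 0.09350033026310517
0.10750000000000004 5.98207359926941e-05
0.0605 1.0586069076636538e-05
0.08050000000000002 8.349189467960689e-05
c1 [ 17  39  44  31 632] 218.73145294189453 111.17062377929688 22.33821678161621 [215.43196203 116.09968354] [0.57859167 0.19771544 0.103     ]
c2 [ 58  39  14  27 209] 323.5 97.0 14.115694046020508 [325.5215311   97.49760766] [0.57570369 0.19432068 0.103     ]
```

The nipple head reprojects onto the visible head in the first views: scene (159.5,203.1) and top (388.9,252.1). The axis azimuth is about 0.09. The coupler is at about (0.579,0.2015). Grasp next.

```bash
python3 - <<'E'
from h import *
c2=load('c2'); c1=load('c1'); print(onz(c2,310.8,93.8,.103),onz(c1,216,110.6,.103))
q=ctrl.get_state()['orientation']
P=np.array([.579,.2015,.063])
ctrl.move_pose(P+[0,0,.10],q); ctrl.move_l(P+[0,0,.05],max_speed=.15)
hit=ctrl.move_l(P,max_speed=.1,max_force=8); print(hit)
ctrl.close_gripper(60)
st=ctrl.get_state(); print(st['width']*.092,st['finger_force'],st['force'],st['tcp_pos'],st['clock'])
ctrl.move_l(P+[0,0,.17],max_speed=.15)
st=ctrl.get_state(); print(st['width']*.092,st['force'],st['clock'],st['joint_positions'])
snap('scene','s3'); snap('wrist','w3')
head=np.array([.5372,-.3134,.0823]); az=.09
ax=np.array([np.sin(.5)*np.sin(az),-np.sin(.5)*np.cos(az),np.cos(.5)]); tip=head+.0068*ax
np.savez('n.npz',ax=ax,tip=tip)
p=tip+ax*(.025+.055)
for yaw in np.arange(0,360,30):
    z=-ax; x=np.cross([0,1,0],z); x/=np.linalg.norm(x); M=np.c_[x,np.cross(z,x),z]@R.from_euler('z',yaw,degrees=True).as_matrix()
    j=ctrl.solve_ik(p,quat(M)); print(yaw,None if j is None else j.round(2))
E
```

```text
[0.57961081 0.20387361 0.103     ] [0.57935879 0.19977015 0.103     ]
False
0.03142025686739051 59.997771978378296 [-0.23712503  0.13684827 -0.11968102] [0.57898163 0.20152086 0.06296158] 17.95
0.03152679099298266 [ 0.21344816 -0.26787616 -4.13737028] 19.2333 [-0.56309884  0.41689701  0.24277369  1.674442   -0.11199179  1.06863225
 -2.01324833]
0 [ 1.34  1.19 -1.31  1.29  0.64  1.56  1.72]
30 [ 0.71  0.78  0.01  1.32 -0.35  1.42  1.88]
60 [ 0.69  0.78  0.05  1.32 -0.37  1.43  1.37]
90 [ 0.63  0.79  0.15  1.33 -0.43  1.44  0.89]
120 [ 0.6   0.79  0.2   1.33 -0.46  1.45  0.39]
150 [ 0.53  0.8   0.31  1.33 -0.53  1.48 -0.09]
180 [ 0.5   0.81  0.37  1.33 -0.56  1.49 -0.59]
210 [ 0.42  0.84  0.52  1.34 -0.66  1.53 -1.05]
240 [ 0.41  0.84  0.52  1.34 -0.66  1.53 -1.57]
270 [ 0.39  0.85  0.57  1.34 -0.69  1.55 -2.07]
300 [ 0.33  0.89  0.69  1.34 -0.76  1.58 -2.55]
330 [ 1.34  1.19 -1.31  1.29  0.64  1.56  2.24]
```

The coupler is gripped (31.5 mm width, about 4 N of weight). I carry it over to a standoff on the nipple axis and check alignment with pictures.

```bash
python3 - <<'E'
from h import *
n=np.load('n.npz'); ax,tip=n['ax'],n['tip']
z=-ax; x=np.cross([0,1,0],z); x/=np.linalg.norm(x); M=np.c_[x,np.cross(z,x),z]@R.from_euler('z',240,degrees=True).as_matrix(); q=quat(M)
st=ctrl.get_state(); q0=st['orientation']
ctrl.move_pose([.53,0,.32],q0)
ctrl.move_pose(tip+ax*(.055+.11),q)
ctrl.move_l(tip+ax*(.055+.012),max_speed=.12,max_force=8)
ctrl.hold(.2); st=ctrl.get_state(); print(st['tcp_pos']-(tip+ax*.067),st['force'],st['width']*.092,st['clock'])
S=snap('scene','s4'); T=snap('top','t4'); W=snap('wrist','w4')
print(proj(S,tip),proj(T,tip),proj(W,tip))
u,v=proj(S,tip).astype(int); a=cv2.resize(S['image'][max(v-45,0):v+30,max(u-50,0):u+50],(532,400),interpolation=cv2.INTER_CUBIC)
u,v=proj(W,tip).astype(int); b=cv2.resize(W['image'],(266,200)); u,v=proj(T,tip).astype(int); d=cv2.resize(T['image'][v-50:v+50,u-66:u+67],(266,200))
cv2.imwrite('pics/m4.png',np.hstack([a,np.vstack([b,d])])[:,:,::-1])
E
```

```text
[ 0.00011745 -0.00086359  0.00073093] [-0.31925123 -0.71689562 -4.07467514] 0.0315960820913437 22.9083
[157.56529416 201.49869387] [391.07736355 251.7342745 ] [285.05761881 228.57093071]
```

View pics/m4.png

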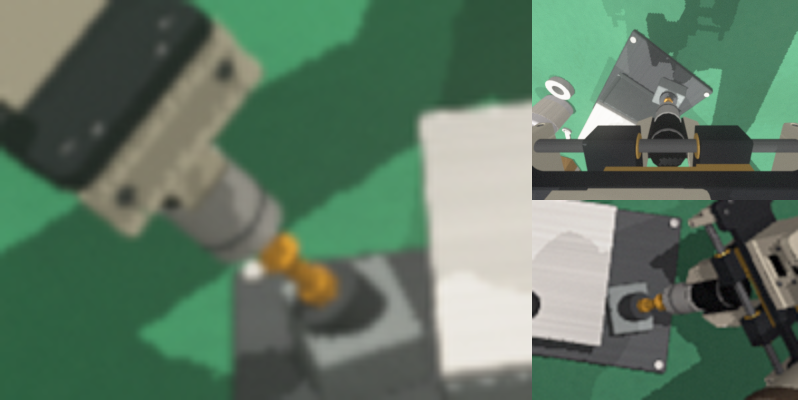

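In the scene, wrist and top views the coupler's mouth faces the nipple and is coaxial with it. Press in steps.

```bash
python3 - <<'E'
from h import *
n=np.load('n.npz'); ax,tip=n['ax'],n['tip']
f0=ctrl.get_state()['force']
for d in [0,.008,.012,.015,.018,.021,.023,.025,.027,.0285]:
    hit=ctrl.move_l(tip+ax*(.055-d),max_speed=.03,max_force=30); st=ctrl.get_state()
    F=st['force']-f0; e=st['tcp_pos']-(tip+ax*.055); print(d,hit,'depth',round(-e@ax,4),'lat',(e-ax*(e@ax)).round(4),'ax',round(F@ax,1),'latF',(F-ax*(F@ax)).round(1),'tq',st['wrist_torque'].round(2),round(st['clock'],1))
    if hit or F@ax>16: break
snap('scene','s5'); snap('wrist','w5')
E
```

```text
0 False depth 0.0003 lat [-0.      0.0001  0.0001] ax -0.6 latF [0.6 0.8 0.4] tq [-0.95  0.11 -0.03] 23.6
0.008 False depth 0.0084 lat [-0.      0.0001  0.0001] ax -0.1 latF [ 0.7 -0.1 -0.1] tq [-0.91  0.07 -0.03] 24.0
0.012 False depth 0.0122 lat [-0.0001 -0.     -0.    ] ax 0.5 latF [ 1.7  0.1 -0. ] tq [-0.96  0.04 -0.  ] 24.3
0.015 False depth 0.0146 lat [ 0.     -0.0002 -0.0001] ax 2.5 latF [-0.3 -0.1 -0.1] tq [-0.97  0.13  0.  ] 24.6
0.018 False depth 0.0193 lat [-0.0004  0.0005  0.0003] ax -2.9 latF [0.1 0.8 0.4] tq [-0.82  0.28  0.08] 24.8
0.021 False depth 0.0217 lat [-0.0001  0.0002  0.0001] ax -0.6 latF [1.4 1.1 0.5] tq [-0.81  0.25  0.04] 25.1
0.023 False depth 0.0226 lat [ 0.0001 -0.     -0.    ] ax 0.9 latF [1.2 1.6 0.8] tq [-0.72  0.21  0.06] 25.3
0.025 False depth 0.0239 lat [ 0.0002 -0.0002 -0.0001] ax 6.6 latF [-0.   1.2  0.7] tq [-0.62  0.32  0.12] 25.6
0.027 False depth 0.0261 lat [ 0.0003 -0.0003 -0.0002] ax 9.5 latF [0.5 0.6 0.3] tq [-0.77  0.19  0.04] 25.8
0.0285 False depth 0.0274 lat [ 0.0003 -0.0004 -0.0002] ax 11.4 latF [0.2 0.7 0.3] tq [-0.66  0.25  0.05] 26.1
```

The jaws pulled in at about 18 mm (axial -2.9 N), and the pad force is now rising along its spring line, at 11.4 N. I push slightly further, check, then hand in.

```bash
python3 - <<'E'
from h import *
n=np.load('n.npz'); ax,tip=n['ax'],n['tip']
f0=np.array([-.319,-.717,-4.075])
for d in [.0295,.0303]:
    ctrl.move_l(tip+ax*(.055-d),max_speed=.02,max_force=20); ctrl.hold(.4); st=ctrl.get_state()
    F=st['force']-f0; e=st['tcp_pos']-(tip+ax*.055); print(d,-e@ax,F@ax,F.round(1),st['width']*.092,st['clock'])
    if F@ax>13: break
S=snap('scene','s6'); W=snap('wrist','w6')
a=cv2.resize(S['image'][150:270,120:280],(533,400),interpolation=cv2.INTER_CUBIC); b=cv2.resize(W['image'],(266,200))
cv2.imwrite('pics/m6.png',np.hstack([a,np.vstack([b,b*0])])[:,:,::-1])
E
```

```text
0.0295 0.028041086899655728 11.689453555654003 [ 0.3 -4.2 11. ] 0.03131535512086119 26.8083
0.0303 0.028619393209410596 12.221421812107078 [ 0.5 -4.3 11.5] 0.031472723590853374 27.4583
```

View pics/m6.png

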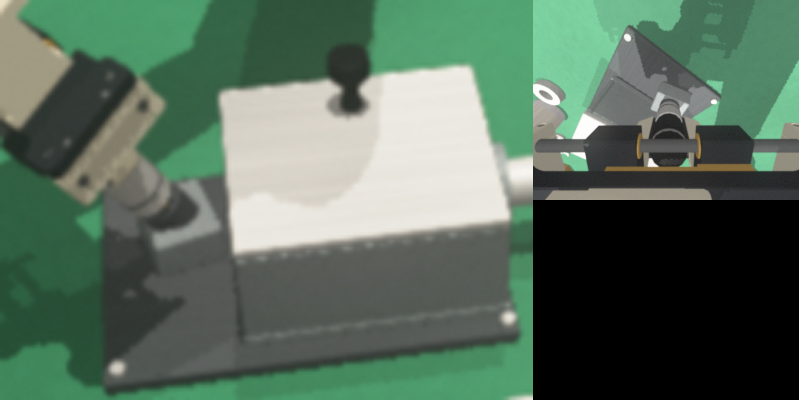

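The coupler sits fully over the nipple, squarely against the tilted boss. The cover is flat shut. The push is a steady 12.2 N, which puts the pad at about 6.5–7 mm.

```bash
python3 -c "
from h import *
print(ctrl.hand_in())"
```

```text
the job is handed in; nothing more can be done
None
```

The cover is shut and the coupler is snapped onto the nipple, still gripped and pushed at about 12 N (pad estimated 6.5–7 mm in); the job was handed in at about 27.5 s, with no verdict returned.

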